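Find the soft shock mount and tag it

TASK

Three spring shock mounts from the slip sieve are bolted to the plywood board, and one has gone soft. With the closed fingertips press each black pad down, more than half its travel, from the left one to the right one, and let it come up again; then push the orange tag behind the softest pad all the way down and draw clear. Leave the other two tags up, do not pick anything up, and leave the white plaster mould, cup, stopper and wedge round the board where they stand.

Things in the scene. Friction and masses are not known exactly. Their poses are not given: they have to be found in the camera images.
- pad_left (a point): centre of the top face of the round black rubber pad of the left (+y) unit, as it stands unpressed (this point stays with the board and does not follow the pad). The pad is 42 mm across, its top 68 mm above the bench; it stands on a coil spring in a grey cup, goes straight down at most 12 mm and comes back up when let go. The point's axes are the board's: x from the pad towards its tag, y along the row to the left, z up.
- pad_middle (a point): centre of the top face of the round black rubber pad of the middle unit, as it stands unpressed (this point stays with the board and does not follow the pad). The pad is 42 mm across, its top 68 mm above the bench; it stands on a coil spring in a grey cup, goes straight down at most 12 mm and comes back up when let go. The point's axes are the board's: x from the pad towards its tag, y along the row to the left, z up.
- pad_right (a point): centre of the top face of the round black rubber pad of the right (-y) unit, as it stands unpressed (this point stays with the board and does not follow the pad). The pad is 42 mm across, its top 68 mm above the bench; it stands on a coil spring in a grey cup, goes straight down at most 12 mm and comes back up when let go. The point's axes are the board's: x from the pad towards its tag, y along the row to the left, z up.
- tag_left (a point): centre of the top of the orange tag of the left (+y) unit, as it stands raised (stays with the board): 63 mm beyond its pad along the board's x. The tag's top lip is 15 x 40 mm (long side along the board's y), 80 mm above the bench when raised. It slides straight down 18 mm in an aluminium sleeve 46 mm wide whose top is 56 mm above the bench, until its lip all but meets the sleeve; it takes about 3 N and stays where it is left.
- tag_middle (a point): centre of the top of the orange tag of the middle unit, as it stands raised (stays with the board): 63 mm beyond its pad along the board's x. The tag's top lip is 15 x 40 mm (long side along the board's y), 80 mm above the bench when raised. It slides straight down 18 mm in an aluminium sleeve 46 mm wide whose top is 56 mm above the bench, until its lip all but meets the sleeve; it takes about 3 N and stays where it is left.
- tag_right (a point): centre of the top of the orange tag of the right (-y) unit, as it stands raised (stays with the board): 63 mm beyond its pad along the board's x. The tag's top lip is 15 x 40 mm (long side along the board's y), 80 mm above the bench when raised. It slides straight down 18 mm in an aluminium sleeve 46 mm wide whose top is 56 mm above the bench, until its lip all but meets the sleeve; it takes about 3 N and stays where it is left.
- pad_1 (a joint): how far a pad is pressed, m: 0 up, 0.012 fully down. Pad 1 belongs to the same unit as tag 1; the units are bolted on in any order, so the number does not tell the place. Each spring's force grows linearly with depth, with a preload as if already 3 mm compressed; at full depth the pads take between 5 and 17 N, and at any given depth the softest takes less than half the force of either other.
- tag_1 (a joint): how far the tag of the unit with pad 1 is pushed down, m: 0 raised, 0.018 fully down.
- pad_2 (a joint): how far a pad is pressed, m: 0 up, 0.012 fully down. Pad 2 belongs to the same unit as tag 2; the units are bolted on in any order, so the number does not tell the place. Each spring's force grows linearly with depth, with a preload as if already 3 mm compressed; at full depth the pads take between 5 and 17 N, and at any given depth the softest takes less than half the force of either other.
- tag_2 (a joint): how far the tag of the unit with pad 2 is pushed down, m: 0 raised, 0.018 fully down.
- pad_3 (a joint): how far a pad is pressed, m: 0 up, 0.012 fully down. Pad 3 belongs to the same unit as tag 3; the units are bolted on in any order, so the number does not tell the place. Each spring's force grows linearly with depth, with a preload as if already 3 mm compressed; at full depth the pads take between 5 and 17 N, and at any given depth the softest takes less than half the force of either other.
- tag_3 (a joint): how far the tag of the unit with pad 3 is pushed down, m: 0 raised, 0.018 fully down.
- sprig_mould_1: white plaster block with a flower hollowed in its top (sprig mould), 50 x 62 x 26 mm high, loose bystander left of the board; origin under its centre
- cup_test_b: small terracotta cup, 62 mm across and 53 mm high, loose bystander beyond the board; origin under its centre
- stopper: black tapered rubber stopper, 44 x 44 x 50 mm high, loose bystander beyond the board; origin under its centre
- wedge_1: wooden wedge, 32 x 85 x 26 mm high, loose bystander on the robot's side of the board; origin under its centre

How it is judged:
By the outcome, as a careful person would: the job done as asked, in the order asked, and still so for the second after the job is handed in, with the robot touching nothing.
It also fails if it takes over 45 s, if anything falls off the work surface, if the arm or the gripper's body presses on something with over 40 N, if the wrist force passes 120 N, or if a joint passes its speed limit or range.

ROBOT

A 7-joint arm with a two-finger parallel gripper is mounted at the origin on a cart in front of the work surface, level with it; the furniture and walls round the work are solid. World frame = base frame: x ahead of the robot, y to its left, z up, the work surface at z = 0. Lengths are in mm, angles in rad, forces in N, time in s.
With the tool pointing down it reaches from about 425 to 875 mm from the base axis. Payload 4.7 kg.
Tool frame: the origin (TCP) lies on the centre line of the jaws, within the pads' length; the fingertips stand 19 mm ahead of it and the grasp point (between the pads) is the TCP; z points along the fingers, x is the direction in which the jaws open and shut, and the axes are right-handed (so a half turn about z gives the same grasp; the last joint's range is limited). The gripper opens to 85 mm and grips with 20 to 120 N. Pads are 22 mm wide; open, the fingers measure 114 mm over their backs; the gripper's body (76 mm by 85 mm) begins 54 mm behind the grasp point. The pads swing forward as they close: fully open they stand 13 mm farther back than shut.
Start: joints at [1.266, 0.321, -0.07, 1.45, 0.023, 1.371, -0.057], TCP at [203.708, -617.276, 212.949] pointing down, gripper open.
Joint ranges: [-2.86, 2.86], [-0.3, 2.09], [-1.38, 1.24], [0.06, 2.45], [-1.56, 4.7], [0.09, 2.05], [-2.69, 2.69]. Speed limits (rad/s): [2.57, 2.57, 3.14, 3.14, 3.14, 3.14, 3.14].

INTERFACE

Orientations are given as a unit quaternion [w, x, y, z].
In Python, from workcell import r gives the robot as it stands.
- The arm moves only by the shell command python3 -m inch 'ROWS'. ROWS is JSON, a list of rows, each an object of numbers: "jaw": the gripper command: -1 is shut, 1 is fully open, values between are in proportion; "tx", "ty", "tz": the shift along the world's x, y, z as a fraction of full scale; "spin": the turn about the world's z as a fraction of full scale. A call has 1 to 20 rows; each row shifts and turns the commanded pose from where the row before left it; what a row does not reach is not made up. Full scale, the value 1, is 0.2 m for a shift and 4 degrees for a turn. A row lasts 1/10 s, in which the tool goes at most 50 mm and 8.59 degrees, less where a joint would pass 70% of its speed; a pose out of reach is approached as far as the arm can. A call with a number of a shift or a turn outside -1 to 1 is refused whole. A call with a gripper value outside its range is refused whole. The fingers move at their own pace and stop on an object; the grip force is fixed at half the most. Time passes only in rows, so rows that do not move let the fingers close. It gives the time, the measured TCP pose, the force and the opening at its end, in the units of the state.
- r.observe(): the state, without advancing time (a new reading comes with each control period).
- r.snapshot(name): name is "scene" or "top" or "wrist"; returns a dict with "color" (384x512x3 uint8, blue, green, red), "depth" (384x512 float32, mm along the optical axis (not along the pixel's ray), 0 where there is no reading), "K" (3x3 intrinsics, pixels), "k1" (the pictures are not rectified: a ray, as slopes to the right and down, at radius r is drawn at 1 + k1 r^2 times it, then the intrinsics apply), "rvec" (rotation vector, rad) and "tvec" (3), from world to camera coordinates, as OpenCV has them. Camera axes: x right, y down, z forward; pixel columns grow to the right and rows downward; lengths in mm; the calibration is good to about 2 mm. A picture is of the moment at which its call begins.
- r.sign_off(): hands the job in, once; it reports no verdict.
Trained networks look in the newest picture that a camera, given by its name, has taken for a name from the list of things; names that differ only in an ending like _2 or _b are one class to them, and where a whole thing is asked for, a point or a joint stands for the part that bears it (a point fixed in the world has none). Each returns a list of dicts, best first, with "p" (0 to 1); they miss things now and then, are a little off and sometimes report something else, mostly with a low value. They report only what shows in the picture. A call takes as long as a camera call.
- r.search_frame(camera, query): "bbox" ([left, top, right, bottom] in pixels, round what is visible of it).
- r.silhouettes(camera, query): "pixels" (384x512 bool, what is visible of it) and "bbox" ([left, top, right, bottom] in pixels, round what is visible of it).
The state is a dict: "time": time; "joint_pos": joint angles; "joint_vel": joint speeds; "joint_efforts": joint torques, N m; "tool_pos": TCP position; "orientation": TCP orientation; "wrist_force": force on the tool from outside, world axes, zero at the start; "moment": the same for the moment, N m; "gripper_width": finger opening in mm.
Only numpy, scipy, OpenCV 4.12 (cv2) and the standard library are available. Lean on these libraries where they do the work, as an engineer would, in place of code of your own. Each camera call takes 0.05 s, during which the arm holds its last target.

## Working session

There is one attempt and no reset: what is moved stays moved. The work goes in short steps, Python scripts to look and compute and a shell command to move; the robot and the scene stay as the last step left them, time stands still between calls to the robot, and variables do not carry over. Pictures are saved under pics/ and viewed, and the job is handed in when it is done.

```bash
mkdir -p pics; ls; python3 - <<'E'
from workcell import r
import cv2,numpy as np
s=r.observe();print(s)
for n in ("scene","top"):
    d=r.snapshot(n);cv2.imwrite(f"pics/{n}0.png",d["color"]);print(n,d["K"],d["k1"],d["rvec"],d["tvec"])
    np.savez(f"{n}0.npz",**d)
    for q in ("pad_1","tag_1"):
        print(q,[(x["bbox"],round(x["p"],2)) for x in r.search_frame(n,q)])
E
```

```text
pics
{'time': 0.0, 'joint_pos': array([ 1.26611202,  0.32180416, -0.0700799 ,  1.45168782,  0.0226105 ,
        1.37080718, -0.0568841 ]), 'joint_vel': array([ 0.00079508, -0.00210111,  0.0003129 ,  0.00261057, -0.0001133 ,
        0.0002535 , -0.00093044]), 'joint_efforts': array([-5.99641080e-04, -4.93581927e+01, -3.82346660e-01, -3.14324427e+01,
        1.30269313e-02,  1.14140977e-02, -5.62336652e-06]), 'tool_pos': array([ 203.48003936, -616.71648258,  211.82930918]), 'orientation': array([-5.16096625e-04,  8.10386691e-01, -5.85894607e-01, -8.09248985e-04]), 'wrist_force': array([-0.30949757, -0.31412253,  0.0355123 ]), 'moment': array([-0.05232633,  0.0284777 , -0.01454547]), 'gripper_width': 85.38092031699242}
scene [[482.39310969   0.         251.34971937]
 [  0.         482.39310969 190.36569029]
 [  0.           0.           1.        ]] -0.1732433111924692 [ 1.2056664  -1.94681516  1.23583909] [475.22619543 250.11937274 705.45051937]
pad_1 [([320.2, 176.1, 340.5, 194.1], 0.65), ([247.5, 195.2, 271.7, 218.9], 0.64), ([287.1, 184.7, 304.5, 207.6], 0.61)]
tag_1 [([306.1, 167.5, 318.9, 180.0], 0.68), ([232.5, 191.4, 249.2, 198.9], 0.64), ([271.7, 175.3, 285.1, 190.3], 0.51)]
top [[349.26811831   0.         261.2101737 ]
 [  0.         349.26811831 193.55074946]
 [  0.           0.           1.        ]] -0.05001695122047488 [ 2.12764404 -2.18363446  0.1981734 ] [242.85512153 556.50372739 853.43613134]
pad_1 [([325.9, 190.3, 343.1, 205.1], 0.69), ([284.2, 197.2, 301.4, 213.1], 0.65), ([248.0, 204.3, 261.8, 219.4], 0.49)]
tag_1 [([281.3, 175.3, 297.0, 184.9], 0.47)]
```

View pics/scene0.png

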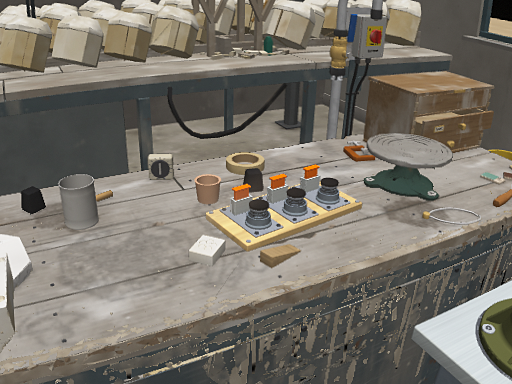

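View pics/top0.png

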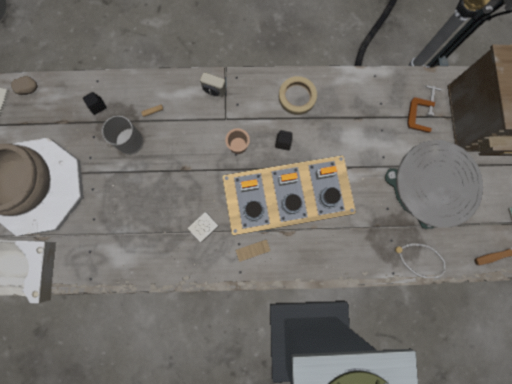

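The scene picture shows the board at about (285,210), with the pads at (259,207), (296,195) and (330,185) and orange tags behind them. In the top picture the pads are at (254,211), (293,204) and (332,197), the mould at (203,228), the wedge at (253,250), the cup at (237,140) and the stopper at (284,140). I'll turn these into positions next.

```bash
cat > h.py <<'E'
import numpy as np,cv2
def ray(d,uv):
    K=d["K"];k1=float(d["k1"])
    p=cv2.undistortPoints(np.array([[uv]],float),K,np.array([k1,0,0,0.]))[0,0]
    R=cv2.Rodrigues(d["rvec"])[0]; t=np.array(d["tvec"]).ravel()
    return -R.T@t, R.T@np.array([p[0],p[1],1])
def onz(d,uv,z):
    o,v=ray(d,uv); return o+v*(z-o[2])/v[2]
def proj(d,P):
    R=cv2.Rodrigues(d["rvec"])[0]
    return cv2.projectPoints(np.array(P,float).reshape(-1,3),np.array(d["rvec"],float),np.array(d["tvec"],float),d["K"],np.array([float(d["k1"]),0,0,0.]))[0][:,0]
def cloud(d):
    dep=d["depth"];H,W=dep.shape;u,v=np.meshgrid(np.arange(W),np.arange(H))
    p=cv2.undistortPoints(np.stack([u,v],-1).reshape(-1,1,2).astype(float),d["K"],np.array([float(d["k1"]),0,0,0.]))[:,0]
    z=dep.reshape(-1,1);c=np.hstack([p*z,z])
    R=cv2.Rodrigues(d["rvec"])[0];t=np.array(d["tvec"]).ravel()
    return ((c-t)@R).reshape(H,W,3)
E
python3 - <<'E'
from h import *
np.set_printoptions(precision=1,suppress=True)
for n in ("scene","top"):
    d=dict(np.load(n+"0.npz")); C=cloud(d); col=d["color"].astype(int); b,g,r_=col[...,0],col[...,1],col[...,2]
    print(n,"cam",ray(d,(0,0))[0])
    x,y,z=C[...,0],C[...,1],C[...,2]
    org=((r_>190)&(g>80)&(g<180)&(b<80)&(d["depth"]>0)&(z>60)&(z<95))
    nl,lab,st,ce=cv2.connectedComponentsWithStats(org.astype(np.uint8))
    for i in range(1,nl):
        if st[i,4]>8: 
            m=(lab==i); mt=m&(z>76); print("tag",ce[i],st[i,4],C[m].mean(0), C[mt].mean(0) if mt.any() else None, onz(d,ce[i],80))
    blk=((col.max(-1)<60)&(z>55)&(z<85)&(d["depth"]>0))
    nl,lab,st,ce=cv2.connectedComponentsWithStats(blk.astype(np.uint8))
    for i in range(1,nl):
        if st[i,4]>30: print("pad",ce[i],st[i,4],C[lab==i].mean(0),np.ptp(C[lab==i],0),onz(d,ce[i],68))
d=dict(np.load("top0.npz"));C=cloud(d)
for nm,uv in dict(mould=(203,228),wedge=(253,250),cup=(237,140),stopper=(284,140),wheel=(440,185),bd1=(225,176),bd2=(343,157),bd3=(354,211),bd4=(233,233)).items(): print(nm,C[uv[1],uv[0]])
E
```

```text
scene cam [-241.3  674.3  522.6]
tag [310.8 167. ] 41 [611.7  63.9  80.1] [611.7  63.9  80.1] [611.8  63.9  80. ]
tag [277.8 176.4] 54 [597.3 162.1  79.9] [597.3 162.1  79.9] [597.1 162.3  80. ]
tag [240.9 187.1] 60 [582.3 261.1  79.8] [582.3 261.1  79.8] [582.  261.4  80. ]
pad [329.1 182.1] 131 [546.8  56.4  67.2] [40.4 38.5 10.8] [545.3  57.5  68. ]
pad [295.6 192.7] 150 [532.2 155.   67.4] [40.7 38.8  7.3] [531.1 155.8  68. ]
pad [259.1 204.8] 157 [515.7 252.6  67.4] [39.1 38.9  8.5] [514.6 253.2  68. ]
top cam [427.1 257.3 921.1]
tag [328.3 169.6] 70 [612.2  61.6  81.1] [612.2  61.6  81.1] [612.4  61.4  80. ]
tag [289.  176.3] 76 [597.5 160.2  80.9] [597.5 160.2  80.9] [597.7 160.1  80. ]
tag [249.  183.1] 71 [582.8 258.8  81. ] [582.8 258.8  81. ] [583.  258.8  80. ]
pad [468.5  28.6] 95 [1012.2 -365.5   69.8] [14.8 32.2 29.5] [1013.4 -366.9   68. ]
pad [464.8 107.7] 456 [ 777.2 -320.4   70.5] [197.7   8.3  29.9] [ 777.6 -322.    68. ]
pad [331.8 195.3] 177 [549.6  53.7  68.6] [35.7 35.5 16. ] [549.7  53.5  68. ]
pad [292.8 202. ] 183 [535.1 151.8  69. ] [35.3 35.1  6.7] [535.2 151.7  68. ]
pad [253.3 208.9] 184 [520.4 249.8  69. ] [34.9 36.8  7.8] [520.5 249.8  68. ]
mould [479.5 378.9  24.6]
wedge [420.5 252.7  17.1]
cup [715.9 288.8   7.5]
stopper [699.7 165.7  51.1]
wheel [ 563.6 -208.   103.3]
bd1 [613.9 321.3  22.7]
bd2 [660.2   4.8  17.5]
bd3 [513.6 -14.4  19.4]
bd4 [465.1 303.   18.5]
```

```bash
python3 -m inch '[{"jaw":-1,"tx":0.18,"ty":0.16,"tz":0,"spin":-0.3},{"jaw":-1,"tx":0.18,"ty":0.16,"spin":-0.3},{"jaw":-1,"tx":0.18,"ty":0.16,"spin":-0.3},{"jaw":-1,"tx":0.18,"ty":0.16,"spin":-0.3},{"jaw":-1,"tx":0.18,"ty":0.16,"spin":-0.3},{"jaw":-1,"tx":0.18,"ty":0.16,"spin":-0.3},{"jaw":-1,"tx":0.18,"ty":0.16,"spin":-0.3},{"jaw":-1,"tx":0.18,"ty":0.16,"spin":-0.3},{"jaw":-1,"tx":0.04,"ty":0.19},{"jaw":-1,"tx":0.04,"ty":0.19},{"jaw":-1,"tx":0.04,"ty":0.19},{"jaw":-1,"tx":0.04,"ty":0.19},{"jaw":-1}]'
```

```text
$[1]: bad value
```

```bash
python3 -m inch '[{"jaw":-1,"tx":0.18,"ty":0.16,"tz":0,"spin":-0.3},{"jaw":-1,"tx":0.18,"ty":0.16,"tz":0,"spin":-0.3},{"jaw":-1,"tx":0.18,"ty":0.16,"tz":0,"spin":-0.3},{"jaw":-1,"tx":0.18,"ty":0.16,"tz":0,"spin":-0.3},{"jaw":-1,"tx":0.18,"ty":0.16,"tz":0,"spin":-0.3},{"jaw":-1,"tx":0.18,"ty":0.16,"tz":0,"spin":-0.3},{"jaw":-1,"tx":0.18,"ty":0.16,"tz":0,"spin":-0.3},{"jaw":-1,"tx":0.18,"ty":0.16,"tz":0,"spin":-0.3},{"jaw":-1,"tx":0.04,"ty":0.19,"tz":0,"spin":0},{"jaw":-1,"tx":0.04,"ty":0.19,"tz":0,"spin":0},{"jaw":-1,"tx":0.04,"ty":0.19,"tz":0,"spin":0},{"jaw":-1,"tx":0.04,"ty":0.19,"tz":0,"spin":0},{"jaw":-1,"tx":0,"ty":0,"tz":0,"spin":0}]'
```

```text
time: 1.6
tool_pos: [525.8, -201.5, 213.5]
orientation: [-0.002, 0.762, -0.648, -0.0]
wrist_force: [0.6, 0.3, -0.1]
gripper_width: -0.4
```

```bash
python3 -m inch '[{"jaw":-1,"tx":0,"ty":0.19,"tz":0,"spin":-0.1},{"jaw":-1,"tx":0,"ty":0.19,"tz":0,"spin":-0.1},{"jaw":-1,"tx":0,"ty":0.19,"tz":0,"spin":0},{"jaw":-1,"tx":0,"ty":0.19,"tz":0,"spin":0},{"jaw":-1,"tx":0,"ty":0.19,"tz":0,"spin":0},{"jaw":-1,"tx":0,"ty":0.19,"tz":0,"spin":0},{"jaw":-1,"tx":0,"ty":0.19,"tz":0,"spin":0},{"jaw":-1,"tx":0,"ty":0.19,"tz":0,"spin":0},{"jaw":-1,"tx":0,"ty":0.19,"tz":0,"spin":0},{"jaw":-1,"tx":0,"ty":0.19,"tz":0,"spin":0},{"jaw":-1,"tx":0,"ty":0.19,"tz":0,"spin":0},{"jaw":-1,"tx":-0.03,"ty":0.17,"tz":0,"spin":0},{"jaw":-1,"tx":0,"ty":0,"tz":0,"spin":0},{"jaw":-1,"tx":0,"ty":0,"tz":0,"spin":0}]'
python3 - <<'E'
from workcell import r
import cv2
from h import *
d=r.snapshot("wrist");cv2.imwrite("pics/w1.png",d["color"])
s=r.observe();print(s["tool_pos"],s["orientation"],s["wrist_force"])
for q in("pad_1","tag_1"):
  for x in r.search_frame("wrist",q):
    b=x["bbox"];uv=((b[0]+b[2])/2,(b[1]+b[3])/2);print(q,np.round(b),round(x["p"],2),onz(d,uv,68 if q[0]=="p" else 80).round(1))
E
```

```text
time: 3.0
tool_pos: [517.5, 243.2, 212.9]
orientation: [0.0, 0.755, -0.656, 0.0]
wrist_force: [0.0, -1.1, -0.8]
gripper_width: -0.1
[518.06940058 241.78025276 212.73999852] [ 3.83588925e-04  7.53797309e-01 -6.57106823e-01  3.04799865e-04] [ 0.26474386 -0.84371987 -0.74494615]
pad_1 [320. 141. 364. 182.] 0.89 [540.4 153.8  68. ]
pad_1 [404. 143. 452. 183.] 0.89 [552.2  59.5  68. ]
pad_1 [231. 141. 268. 185.] 0.77 [524.8 250.5  68. ]
tag_1 [328.  96. 372. 111.] 0.85 [599.7 162.7  80. ]
tag_1 [419.  98. 469. 118.] 0.73 [610.4  69.   80. ]
tag_1 [228. 101. 269. 114.] 0.69 [581.9 258.2  80. ]
tag_1 [327.   0. 380.  26.] 0.4 [677.3 177.3  80. ]
```

View pics/w1.png

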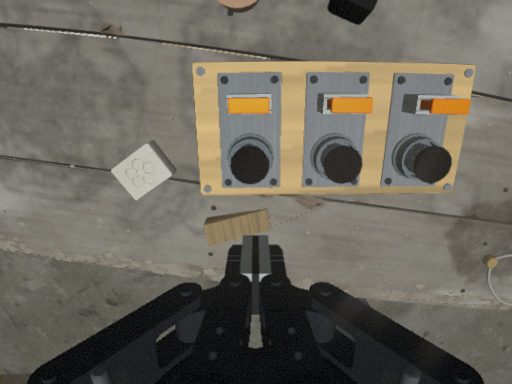

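The wrist picture shows the three pads at (250,162), (341,163) and (430,161), and the tags above them at (249,105), (352,105) and (450,106). This agrees with the top camera. The closed fingers are at (256,250). I'll move over the left pad and go down.

```bash
python3 -m inch '[{"jaw":-1,"tx":0.015,"ty":0.04,"tz":-0.12,"spin":0},{"jaw":-1,"tx":0,"ty":0,"tz":-0.15,"spin":0},{"jaw":-1,"tx":0,"ty":0,"tz":-0.15,"spin":0},{"jaw":-1,"tx":0,"ty":0,"tz":-0.12,"spin":0},{"jaw":-1,"tx":0,"ty":0,"tz":-0.04,"spin":0},{"jaw":-1,"tx":0,"ty":0,"tz":0,"spin":0},{"jaw":-1,"tx":0,"ty":0,"tz":0,"spin":0},{"jaw":-1,"tx":0,"ty":0,"tz":0,"spin":0}]'
```

```text
time: 3.95
tool_pos: [521.9, 251.0, 98.6]
orientation: [-0.001, 0.754, -0.657, 0.001]
wrist_force: [-1.1, -0.3, -0.2]
gripper_width: -0.1
```

```bash
python3 -m inch '[{"jaw":-1,"tx":0,"ty":0,"tz":-0.04,"spin":0},{"jaw":-1,"tx":0,"ty":0,"tz":0,"spin":0},{"jaw":-1,"tx":0,"ty":0,"tz":0,"spin":0}]'
for i in 1; do python3 -m inch '[{"jaw":-1,"tx":0,"ty":0,"tz":-0.015,"spin":0},{"jaw":-1,"tx":0,"ty":0,"tz":0,"spin":0},{"jaw":-1,"tx":0,"ty":0,"tz":0,"spin":0}]'; done
python3 -m inch '[{"jaw":-1,"tx":0,"ty":0,"tz":-0.015,"spin":0},{"jaw":-1,"tx":0,"ty":0,"tz":0,"spin":0},{"jaw":-1,"tx":0,"ty":0,"tz":0,"spin":0}]'
```

```text
time: 4.25
tool_pos: [520.6, 250.7, 88.8]
orientation: [0.0, 0.754, -0.657, -0.0]
wrist_force: [0.2, -0.0, 0.1]
gripper_width: 0.2
time: 4.55
tool_pos: [520.7, 250.7, 85.9]
orientation: [0.0, 0.754, -0.657, -0.0]
wrist_force: [0.4, 0.1, -0.3]
gripper_width: 0.0
time: 4.85
tool_pos: [520.6, 250.7, 82.8]
orientation: [0.0, 0.754, -0.657, -0.0]
wrist_force: [-0.2, -0.4, -0.3]
gripper_width: -0.0
```

```bash
python3 -m inch '[{"jaw":-1,"tx":0,"ty":0,"tz":-0.01,"spin":0},{"jaw":-1,"tx":0,"ty":0,"tz":0,"spin":0},{"jaw":-1,"tx":0,"ty":0,"tz":0,"spin":0}]'
python3 - <<'E'
from workcell import r
import cv2
from h import *
s=r.observe();print(s["wrist_force"])
for n in("wrist","scene"):
  d=r.snapshot(n);c=d["color"]
  if n=="scene": c=cv2.resize(c[130:270,180:380],None,fx=4,fy=4,interpolation=cv2.INTER_CUBIC)
  cv2.imwrite(f"pics/{n}2.png",c)
E
```

```text
time: 5.15
tool_pos: [520.7, 250.7, 80.9]
orientation: [0.0, 0.754, -0.657, -0.0]
wrist_force: [0.0, -0.2, 0.6]
gripper_width: -0.0
[ 4.14714824e-04 -1.81250500e-01  5.68441386e-01]
```

View pics/wrist2.png

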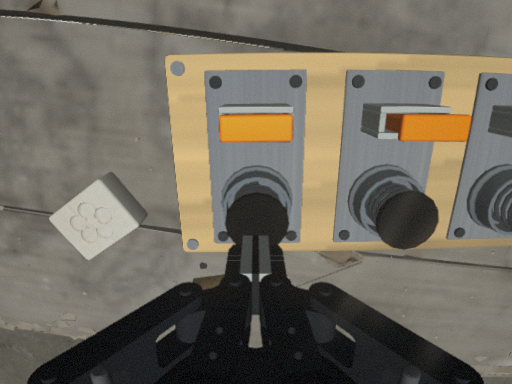

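View pics/scene2.png

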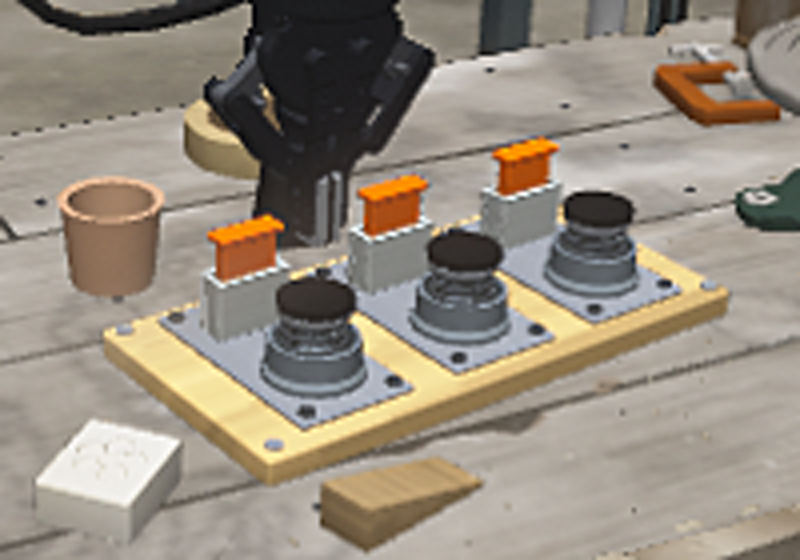

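The scene crop shows the fingertips at about (315,242), roughly 45 px above the left pad at (316,297). They aren't touching it, so the fingertip height needs measuring.

```bash
python3 - <<'E'
from workcell import r
from h import *
np.set_printoptions(precision=1,suppress=True)
d=r.snapshot("scene");C=cloud(d);s=r.observe();t=s["tool_pos"];print(t)
print("proj tip,tcp,pad",proj(d,[t-[0,0,19],t,[520.7,250.7,68]]))
for v in range(180,212,2): print(v,[tuple(C[v,u].round(0).astype(int)) for u in (250,255,260,264)])
w=r.snapshot("wrist");Cw=cloud(w)
print(proj(w,[t-[0,0,19],t]))
for v in range(200,260,5): print(v,Cw[v,256],w["depth"][v,256])
E
```

```text
[520.7 250.7  81. ]
proj tip,tcp,pad [[258.7 205.9]
 [259.  197.6]
 [258.8 203.3]]
180 [(np.int64(698), np.int64(179), np.int64(32)), (np.int64(516), np.int64(264), np.int64(125)), (np.int64(510), np.int64(256), np.int64(126)), (np.int64(512), np.int64(246), np.int64(123))]
182 [(np.int64(693), np.int64(181), np.int64(29)), (np.int64(514), np.int64(265), np.int64(122)), (np.int64(511), np.int64(255), np.int64(121)), (np.int64(511), np.int64(246), np.int64(119))]
184 [(np.int64(695), np.int64(180), np.int64(22)), (np.int64(514), np.int64(265), np.int64(117)), (np.int64(513), np.int64(254), np.int64(115)), (np.int64(509), np.int64(247), np.int64(116))]
186 [(np.int64(577), np.int64(242), np.int64(81)), (np.int64(513), np.int64(265), np.int64(113)), (np.int64(508), np.int64(256), np.int64(114)), (np.int64(512), np.int64(245), np.int64(110))]
188 [(np.int64(694), np.int64(181), np.int64(12)), (np.int64(515), np.int64(264), np.int64(108)), (np.int64(509), np.int64(256), np.int64(109)), (np.int64(511), np.int64(246), np.int64(106))]
190 [(np.int64(695), np.int64(180), np.int64(6)), (np.int
[... 1752 characters left out ...]
4), np.int64(257), np.int64(67)), (np.int64(501), np.int64(249), np.int64(66))]
210 [(np.int64(545), np.int64(258), np.int64(42)), (np.int64(508), np.int64(266), np.int64(62)), (np.int64(505), np.int64(256), np.int64(61)), (np.int64(501), np.int64(249), np.int64(61))]
[[255.2 222.3]
 [255.3 236. ]]
200 [537.9 252.6  65.9] 187.12868
205 [534.7 252.2  66.1] 187.98183
210 [531.4 251.7  66.3] 188.86595
215 [528.2 251.3  66.9] 189.4224
220 [524.4 250.8  66.3] 191.19084
225 [520.8 250.3  66.1] 192.53398
230 [518.7 250.   69. ] 190.52666
235 [532.  252.  101.2] 155.688
240 [532.4 252.  107.3] 149.79248
245 [532.2 252.  112. ] 145.47
250 [532.6 252.1 117.3] 140.24646
255 [532.6 252.1 121.8] 136.0327
```

Both cameras put the fingertips at z≈102 where the state implies 62, about 40 mm higher. x and y agree. The force of about 0 also says there is no contact, so I'll trust vision and force and keep going down in small steps.

```bash
python3 -m inch '[{"jaw":-1,"tx":0,"ty":0,"tz":-0.05,"spin":0},{"jaw":-1,"tx":0,"ty":0,"tz":-0.05,"spin":0},{"jaw":-1,"tx":0,"ty":0,"tz":0,"spin":0},{"jaw":-1,"tx":0,"ty":0,"tz":0,"spin":0}]'
python3 -m inch '[{"jaw":-1,"tx":0,"ty":0,"tz":-0.02,"spin":0},{"jaw":-1,"tx":0,"ty":0,"tz":0,"spin":0},{"jaw":-1,"tx":0,"ty":0,"tz":0,"spin":0}]'
python3 - <<'E'
from workcell import r
import cv2
from h import *
for n in("wrist","scene"):
  d=r.snapshot(n);c=d["color"]
  if n=="scene": c=cv2.resize(c[130:270,180:380],None,fx=4,fy=4,interpolation=cv2.INTER_CUBIC)
  cv2.imwrite(f"pics/{n}3.png",c)
  C=cloud(d)
  if n=="scene":
    for v in range(186,206,2): print(v,[C[v,u].round(0).tolist() for u in (255,260,264)])
E
```

```text
time: 5.75
tool_pos: [520.2, 250.6, 60.2]
orientation: [0.001, 0.754, -0.657, -0.0]
wrist_force: [0.4, 0.8, 0.6]
gripper_width: 0.2
time: 6.05
tool_pos: [520.7, 250.8, 57.0]
orientation: [-0.0, 0.754, -0.657, 0.0]
wrist_force: [0.5, -0.1, -0.4]
gripper_width: 0.0
186 [[513.0, 265.0, 113.0], [511.0, 255.0, 112.0], [514.0, 244.0, 109.0]]
188 [[512.0, 265.0, 109.0], [508.0, 256.0, 109.0], [512.0, 245.0, 105.0]]
190 [[515.0, 263.0, 103.0], [512.0, 254.0, 102.0], [512.0, 245.0, 101.0]]
192 [[513.0, 265.0, 100.0], [512.0, 254.0, 98.0], [512.0, 245.0, 96.0]]
194 [[514.0, 264.0, 95.0], [510.0, 255.0, 95.0], [513.0, 244.0, 91.0]]
196 [[512.0, 265.0, 91.0], [511.0, 254.0, 90.0], [513.0, 244.0, 87.0]]
198 [[512.0, 265.0, 87.0], [510.0, 255.0, 86.0], [509.0, 245.0, 84.0]]
200 [[524.0, 258.0, 75.0], [509.0, 255.0, 82.0], [512.0, 244.0, 78.0]]
202 [[529.0, 255.0, 68.0], [525.0, 245.0, 68.0], [520.0, 239.0, 69.0]]
204 [[523.0, 258.0, 67.0], [517.0, 250.0, 68.0], [512.0, 243.0, 69.0]]
```

View pics/scene3.png

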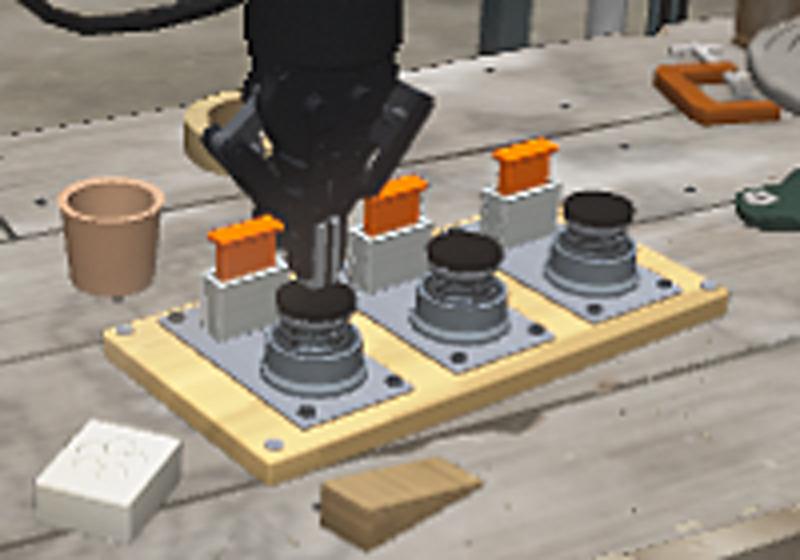

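The tips are now at (325,285) in the crop, about 10 mm above the left pad, and over it.

```bash
python3 -m inch '[{"jaw":-1,"tx":0,"ty":0,"tz":-0.04,"spin":0},{"jaw":-1,"tx":0,"ty":0,"tz":0,"spin":0},{"jaw":-1,"tx":0,"ty":0,"tz":0,"spin":0}]'
python3 -m inch '[{"jaw":-1,"tx":0,"ty":0,"tz":-0.01,"spin":0},{"jaw":-1,"tx":0,"ty":0,"tz":0,"spin":0},{"jaw":-1,"tx":0,"ty":0,"tz":0,"spin":0}]'
python3 -m inch '[{"jaw":-1,"tx":0,"ty":0,"tz":-0.01,"spin":0},{"jaw":-1,"tx":0,"ty":0,"tz":0,"spin":0},{"jaw":-1,"tx":0,"ty":0,"tz":0,"spin":0}]'
python3 -m inch '[{"jaw":-1,"tx":0,"ty":0,"tz":-0.01,"spin":0},{"jaw":-1,"tx":0,"ty":0,"tz":0,"spin":0},{"jaw":-1,"tx":0,"ty":0,"tz":0,"spin":0}]'
```

```text
time: 6.45
tool_pos: [521.3, 251.0, 49.4]
orientation: [-0.0, 0.754, -0.657, 0.0]
wrist_force: [0.7, -0.5, 3.0]
gripper_width: 0.4
time: 6.75
tool_pos: [521.3, 251.0, 47.6]
orientation: [-0.001, 0.754, -0.657, 0.0]
wrist_force: [1.5, -0.6, 5.8]
gripper_width: 0.1
time: 7.05
tool_pos: [521.4, 251.0, 45.9]
orientation: [-0.001, 0.754, -0.657, 0.0]
wrist_force: [-0.9, 0.0, 7.9]
gripper_width: 0.2
time: 7.35
tool_pos: [521.3, 251.1, 44.1]
orientation: [-0.0, 0.754, -0.657, 0.0]
wrist_force: [-0.3, -1.3, 8.8]
gripper_width: -0.3
```

```bash
python3 -m inch '[{"jaw":-1,"tx":0,"ty":0,"tz":-0.01,"spin":0},{"jaw":-1,"tx":0,"ty":0,"tz":0,"spin":0},{"jaw":-1,"tx":0,"ty":0,"tz":0,"spin":0}]'
python3 -m inch '[{"jaw":-1,"tx":0,"ty":0,"tz":-0.01,"spin":0},{"jaw":-1,"tx":0,"ty":0,"tz":0,"spin":0},{"jaw":-1,"tx":0,"ty":0,"tz":0,"spin":0}]'
python3 - <<'E'
from workcell import r
import cv2
from h import *
d=r.snapshot("scene");c=d["color"]
cv2.imwrite(f"pics/scene4.png",cv2.resize(c[130:270,180:380],None,fx=4,fy=4,interpolation=cv2.INTER_CUBIC))
C=cloud(d)
for v in range(196,220,2): print(v,[C[v,u].round(0).tolist() for u in (251,254,258,262,266)])
w=r.snapshot("wrist");C=cloud(w);cv2.imwrite("pics/wrist4.png",w["color"])
for v in range(190,240,5): print(v,[C[v,u].round(0).tolist() for u in (245,256,265)])
E
```

```text
time: 7.65
tool_pos: [521.3, 251.0, 42.4]
orientation: [-0.0, 0.754, -0.657, 0.001]
wrist_force: [-0.7, -1.6, 11.1]
gripper_width: 0.3
time: 7.95
tool_pos: [521.3, 251.0, 40.7]
orientation: [-0.0, 0.754, -0.657, 0.001]
wrist_force: [-1.7, -0.6, 12.6]
gripper_width: 0.0
196 [[525.0, 267.0, 86.0], [514.0, 266.0, 91.0], [515.0, 256.0, 88.0], [511.0, 249.0, 89.0], [622.0, 176.0, 23.0]]
198 [[528.0, 265.0, 80.0], [516.0, 265.0, 85.0], [512.0, 258.0, 85.0], [513.0, 248.0, 83.0], [614.0, 181.0, 22.0]]
200 [[526.0, 266.0, 76.0], [516.0, 265.0, 81.0], [512.0, 258.0, 81.0], [511.0, 249.0, 80.0], [606.0, 185.0, 22.0]]
202 [[527.0, 266.0, 71.0], [514.0, 265.0, 77.0], [512.0, 257.0, 76.0], [510.0, 249.0, 76.0], [598.0, 189.0, 21.0]]
204 [[578.0, 238.0, 36.0], [517.0, 264.0, 71.0], [515.0, 256.0, 70.0], [510.0, 249.0, 71.0], [588.0, 195.0, 22.0]]
206 [[533.0, 262.0, 58.0], [518.0, 263.0, 66.0], [512.0, 257.0, 67.0], [511.0, 249.0, 66.0], [521.0, 233.0, 58.0]]
208 [[523.0, 267.0, 59.0], [522.0, 261.0, 59.0], [511.0, 258.0, 63.0], [516.0, 246.0, 58.0], [510.0, 240.0, 60.0]]
210 [[518.0, 270.0, 58.0]
[... 559 characters left out ...]
.0, 261.0, 27.0], [547.0, 254.0, 30.0], [547.0, 248.0, 28.0]]
195 [[544.0, 260.0, 35.0], [546.0, 254.0, 38.0], [547.0, 249.0, 37.0]]
200 [[544.0, 260.0, 42.0], [545.0, 254.0, 41.0], [546.0, 249.0, 42.0]]
205 [[536.0, 259.0, 30.0], [540.0, 253.0, 36.0], [538.0, 247.0, 30.0]]
210 [[536.0, 259.0, 37.0], [539.0, 253.0, 42.0], [537.0, 247.0, 37.0]]
215 [[540.0, 259.0, 55.0], [542.0, 254.0, 56.0], [542.0, 249.0, 55.0]]
220 [[538.0, 259.0, 57.0], [539.0, 253.0, 56.0], [540.0, 249.0, 57.0]]
225 [[536.0, 259.0, 57.0], [537.0, 253.0, 57.0], [537.0, 248.0, 56.0]]
230 [[533.0, 258.0, 58.0], [534.0, 252.0, 57.0], [534.0, 248.0, 57.0]]
235 [[532.0, 258.0, 61.0], [533.0, 252.0, 62.0], [534.0, 248.0, 62.0]]
```

View pics/scene4.png

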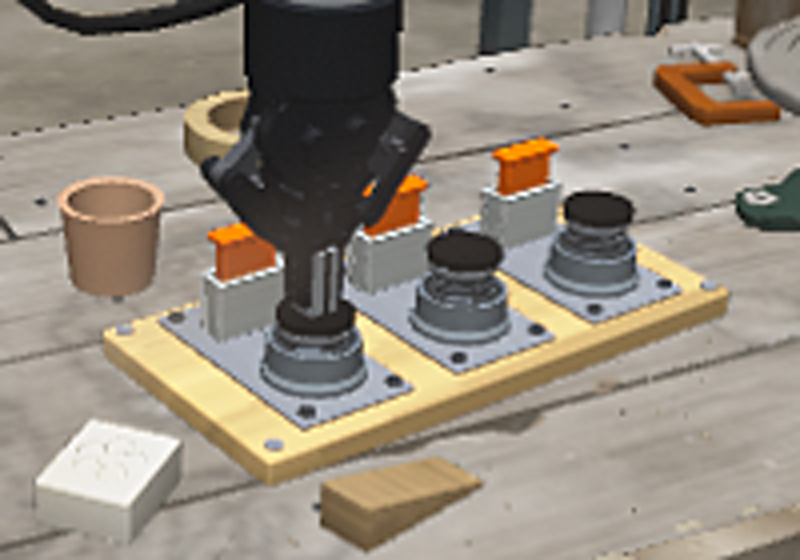

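The scene crop shows the left pad pressed low into its cup at (315,318). Depth reads its top at z≈58.5, about 9.5 mm down, at 12.6 N. Next I'll lift and go to the middle pad.

```bash
python3 -m inch '[{"jaw":-1,"tx":0,"ty":0,"tz":0.1,"spin":0},{"jaw":-1,"tx":0,"ty":0,"tz":0.1,"spin":0},{"jaw":-1,"tx":0,"ty":0,"tz":0.1,"spin":0},{"jaw":-1,"tx":0.024,"ty":-0.164,"tz":0,"spin":0},{"jaw":-1,"tx":0.024,"ty":-0.164,"tz":0,"spin":0},{"jaw":-1,"tx":0.024,"ty":-0.164,"tz":0,"spin":0},{"jaw":-1,"tx":0,"ty":0,"tz":0,"spin":0},{"jaw":-1,"tx":0,"ty":0,"tz":-0.12,"spin":0},{"jaw":-1,"tx":0,"ty":0,"tz":-0.1,"spin":0},{"jaw":-1,"tx":0,"ty":0,"tz":0,"spin":0},{"jaw":-1,"tx":0,"ty":0,"tz":0,"spin":0},{"jaw":-1,"tx":0,"ty":0,"tz":0,"spin":0}]'
python3 - <<'E'
from workcell import r
import cv2
from h import *
d=r.snapshot("scene");c=d["color"]
cv2.imwrite(f"pics/scene5.png",cv2.resize(c[130:270,180:380],None,fx=4,fy=4,interpolation=cv2.INTER_CUBIC))
E
```

```text
time: 9.25
tool_pos: [535.6, 152.9, 55.8]
orientation: [-0.0, 0.754, -0.657, 0.0]
wrist_force: [-0.2, 0.2, 1.0]
gripper_width: 0.0
```

View pics/scene5.png

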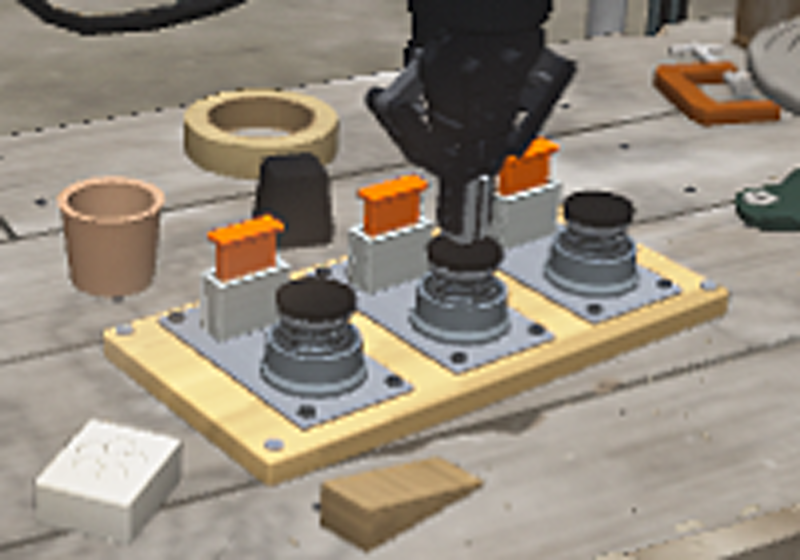

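The left pad is back up at (316,298), and the tips are just above the middle pad at (465,240). Now I'll press it.

```bash
python3 -m inch '[{"jaw":-1,"tx":0,"ty":0,"tz":-0.03,"spin":0},{"jaw":-1,"tx":0,"ty":0,"tz":0,"spin":0},{"jaw":-1,"tx":0,"ty":0,"tz":0,"spin":0}]'
python3 -m inch '[{"jaw":-1,"tx":0,"ty":0,"tz":-0.02,"spin":0},{"jaw":-1,"tx":0,"ty":0,"tz":0,"spin":0},{"jaw":-1,"tx":0,"ty":0,"tz":0,"spin":0}]'
python3 -m inch '[{"jaw":-1,"tx":0,"ty":0,"tz":-0.01,"spin":0},{"jaw":-1,"tx":0,"ty":0,"tz":0,"spin":0},{"jaw":-1,"tx":0,"ty":0,"tz":0,"spin":0}]'
python3 -m inch '[{"jaw":-1,"tx":0,"ty":0,"tz":-0.01,"spin":0},{"jaw":-1,"tx":0,"ty":0,"tz":0,"spin":0},{"jaw":-1,"tx":0,"ty":0,"tz":0,"spin":0}]'
```

```text
time: 9.6
tool_pos: [535.8, 152.6, 49.5]
orientation: [-0.001, 0.754, -0.657, 0.0]
wrist_force: [0.2, 0.9, 2.1]
gripper_width: 0.3
time: 9.9
tool_pos: [535.8, 152.6, 45.6]
orientation: [-0.001, 0.754, -0.657, 0.0]
wrist_force: [0.2, 0.1, 4.8]
gripper_width: 0.1
time: 10.2
tool_pos: [535.8, 152.6, 43.8]
orientation: [-0.001, 0.754, -0.657, 0.0]
wrist_force: [0.3, -0.9, 7.0]
gripper_width: -0.3
time: 10.5
tool_pos: [535.8, 152.6, 42.0]
orientation: [-0.0, 0.754, -0.657, 0.001]
wrist_force: [-0.6, -0.5, 7.8]
gripper_width: 0.2
```

```bash
python3 -m inch '[{"jaw":-1,"tx":0,"ty":0,"tz":-0.01,"spin":0},{"jaw":-1,"tx":0,"ty":0,"tz":0,"spin":0},{"jaw":-1,"tx":0,"ty":0,"tz":0,"spin":0}]'
python3 - <<'E'
from workcell import r
import cv2
from h import *
d=r.snapshot("scene");C=cloud(d)
for p in ([521,251],[535.5,152.5],[550,54]):
    m=(np.hypot(C[...,0]-p[0],C[...,1]-p[1])<24)&(C[...,2]>45)&(C[...,2]<72)&(d["color"].max(-1)<75)
    z=C[...,2][m];print(m.sum(),np.histogram(z,bins=np.arange(45,73,2))[0])
E
python3 -m inch '[{"jaw":-1,"tx":0,"ty":0,"tz":0.1,"spin":0},{"jaw":-1,"tx":0,"ty":0,"tz":0.1,"spin":0},{"jaw":-1,"tx":0,"ty":0,"tz":0.1,"spin":0},{"jaw":-1,"tx":0.024,"ty":-0.164,"tz":0,"spin":0},{"jaw":-1,"tx":0.024,"ty":-0.164,"tz":0,"spin":0},{"jaw":-1,"tx":0.024,"ty":-0.164,"tz":0,"spin":0},{"jaw":-1,"tx":0,"ty":0,"tz":0,"spin":0},{"jaw":-1,"tx":0,"ty":0,"tz":-0.12,"spin":0},{"jaw":-1,"tx":0,"ty":0,"tz":-0.1,"spin":0},{"jaw":-1,"tx":0,"ty":0,"tz":0,"spin":0},{"jaw":-1,"tx":0,"ty":0,"tz":0,"spin":0},{"jaw":-1,"tx":0,"ty":0,"tz":0,"spin":0}]'
python3 - <<'E'
from workcell import r
import cv2
from h import *
d=r.snapshot("scene");c=d["color"]
cv2.imwrite(f"pics/scene6.png",cv2.resize(c[130:270,180:380],None,fx=4,fy=4,interpolation=cv2.INTER_CUBIC))
E
```

```text
time: 10.8
tool_pos: [535.8, 152.6, 40.2]
orientation: [-0.0, 0.754, -0.657, 0.001]
wrist_force: [-1.5, 0.2, 10.5]
gripper_width: 0.1
204 [  2   3   4   2   2   6   1   1   8  11  31 118  15]
140 [ 9  1  0  3 11 15 61 19  2  0  2  8  6]
154 [ 2  6  4  3  1  4  0  1  4 13 23 83 10]
time: 12.05
tool_pos: [550.1, 54.4, 55.9]
orientation: [-0.0, 0.754, -0.657, 0.0]
wrist_force: [0.6, 0.7, -0.1]
gripper_width: -0.1
```

View pics/scene6.png

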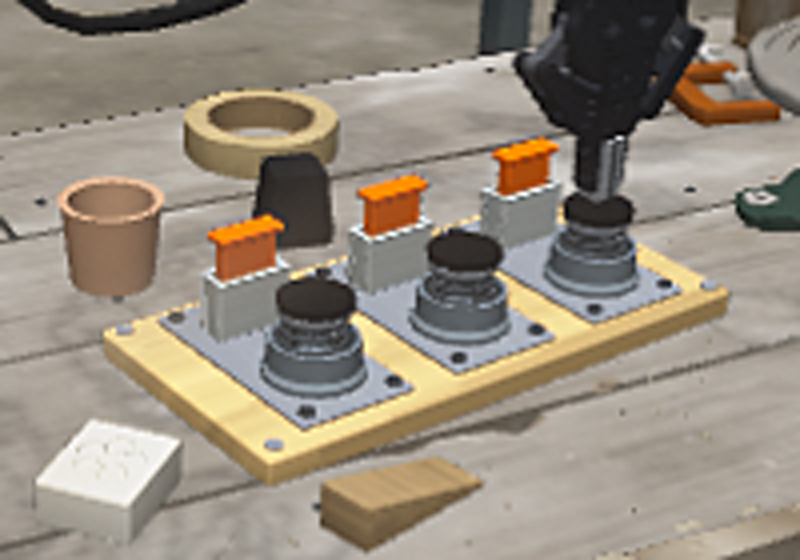

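The middle pad went down about 10 mm at 10.5 N, with its top at z≈58, and it is back up at (465,250). The tips are above the right pad at (600,198).

```bash
python3 -m inch '[{"jaw":-1,"tx":0,"ty":0,"tz":-0.03,"spin":0},{"jaw":-1,"tx":0,"ty":0,"tz":0,"spin":0},{"jaw":-1,"tx":0,"ty":0,"tz":0,"spin":0}]'
python3 -m inch '[{"jaw":-1,"tx":0,"ty":0,"tz":-0.02,"spin":0},{"jaw":-1,"tx":0,"ty":0,"tz":0,"spin":0},{"jaw":-1,"tx":0,"ty":0,"tz":0,"spin":0}]'
python3 -m inch '[{"jaw":-1,"tx":0,"ty":0,"tz":-0.01,"spin":0},{"jaw":-1,"tx":0,"ty":0,"tz":0,"spin":0},{"jaw":-1,"tx":0,"ty":0,"tz":0,"spin":0}]'
python3 -m inch '[{"jaw":-1,"tx":0,"ty":0,"tz":-0.015,"spin":0},{"jaw":-1,"tx":0,"ty":0,"tz":0,"spin":0},{"jaw":-1,"tx":0,"ty":0,"tz":0,"spin":0}]'
python3 - <<'E'
from workcell import r
import cv2
from h import *
d=r.snapshot("scene");C=cloud(d)
for p in ([521,251],[535.5,152.5],[550,54]):
    m=(np.hypot(C[...,0]-p[0],C[...,1]-p[1])<24)&(C[...,2]>45)&(C[...,2]<72)&(d["color"].max(-1)<75)
    z=C[...,2][m];print(m.sum(),np.histogram(z,bins=np.arange(45,73,2))[0])
E
```

```text
time: 12.4
tool_pos: [549.8, 53.9, 49.2]
orientation: [-0.0, 0.754, -0.657, 0.0]
wrist_force: [-0.3, -0.3, 1.2]
gripper_width: -0.1
time: 12.7
tool_pos: [549.8, 53.9, 45.1]
orientation: [-0.0, 0.754, -0.657, 0.0]
wrist_force: [0.7, 0.5, 2.5]
gripper_width: -0.2
time: 13.0
tool_pos: [549.8, 54.0, 43.1]
orientation: [-0.0, 0.754, -0.657, 0.0]
wrist_force: [0.5, -0.1, 3.3]
gripper_width: 0.0
time: 13.3
tool_pos: [549.8, 53.9, 40.1]
orientation: [-0.0, 0.754, -0.657, 0.0]
wrist_force: [1.3, 0.6, 4.0]
gripper_width: -0.1
199 [  1   2   7   1   2   7   1   0   3  12  38 113  12]
187 [  1   7   6   3   5   9   0   0   4  10  31 102   9]
124 [ 8  0  1  4 10 18 45 17  1  1  3  3  9]
```

The right pad is clearly the softest: 4.0 N against 10.5 and 12.6 N at about 10 mm. I'll lift and go over its tag at about (612,63).

```bash
python3 -m inch '[{"jaw":-1,"tx":0,"ty":0,"tz":0.1,"spin":0},{"jaw":-1,"tx":0,"ty":0,"tz":0.1,"spin":0},{"jaw":-1,"tx":0,"ty":0,"tz":0.1,"spin":0},{"jaw":-1,"tx":0.155,"ty":0.022,"tz":0,"spin":0},{"jaw":-1,"tx":0.155,"ty":0.023,"tz":0,"spin":0},{"jaw":-1,"tx":0,"ty":0,"tz":0,"spin":0},{"jaw":-1,"tx":0,"ty":0,"tz":-0.1,"spin":0},{"jaw":-1,"tx":0,"ty":0,"tz":-0.05,"spin":0},{"jaw":-1,"tx":0,"ty":0,"tz":0,"spin":0},{"jaw":-1,"tx":0,"ty":0,"tz":0,"spin":0},{"jaw":-1,"tx":0,"ty":0,"tz":0,"spin":0}]'
python3 - <<'E'
from workcell import r
import cv2
from h import *
d=r.snapshot("scene");c=d["color"]
cv2.imwrite(f"pics/scene7.png",cv2.resize(c[130:270,180:380],None,fx=4,fy=4,interpolation=cv2.INTER_CUBIC))
w=r.snapshot("wrist");cv2.imwrite("pics/wrist7.png",w["color"])
E
```

```text
time: 14.45
tool_pos: [611.7, 63.0, 70.7]
orientation: [-0.0, 0.754, -0.657, 0.0]
wrist_force: [1.0, 0.9, -0.0]
gripper_width: -0.0
```

View pics/scene7.png

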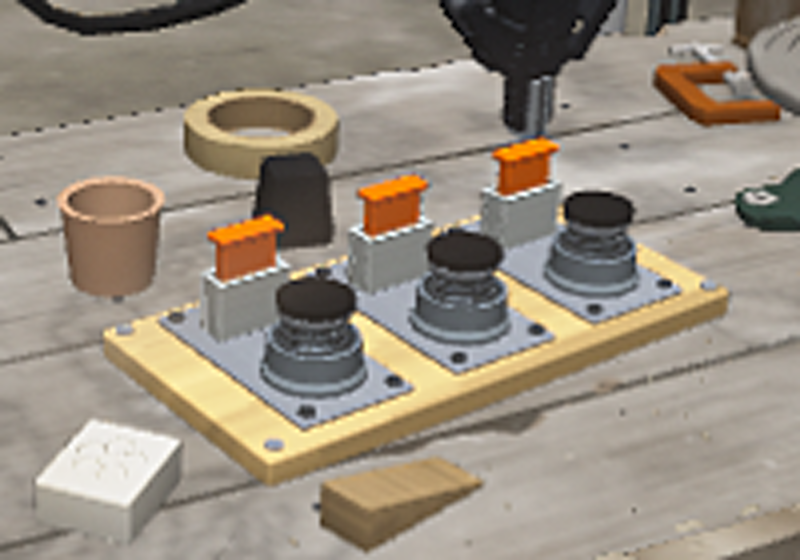

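View pics/wrist7.png

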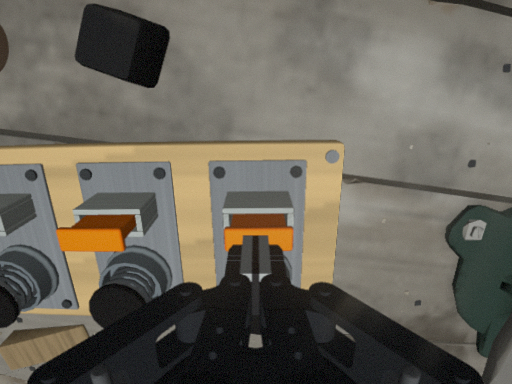

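All three pads are up, and the tips are just above the right tag: (528,130) in the scene crop, (257,240) in the wrist picture. Now I'll push it down.

```bash
python3 -m inch '[{"jaw":-1,"tx":0,"ty":0,"tz":-0.03,"spin":0},{"jaw":-1,"tx":0,"ty":0,"tz":-0.03,"spin":0},{"jaw":-1,"tx":0,"ty":0,"tz":0,"spin":0},{"jaw":-1,"tx":0,"ty":0,"tz":0,"spin":0}]'
python3 -m inch '[{"jaw":-1,"tx":0,"ty":0,"tz":-0.02,"spin":0},{"jaw":-1,"tx":0,"ty":0,"tz":-0.02,"spin":0},{"jaw":-1,"tx":0,"ty":0,"tz":0,"spin":0},{"jaw":-1,"tx":0,"ty":0,"tz":0,"spin":0}]'
python3 -m inch '[{"jaw":-1,"tx":0,"ty":0,"tz":-0.015,"spin":0},{"jaw":-1,"tx":0,"ty":0,"tz":0,"spin":0},{"jaw":-1,"tx":0,"ty":0,"tz":0,"spin":0}]'
python3 -m inch '[{"jaw":-1,"tx":0,"ty":0,"tz":-0.01,"spin":0},{"jaw":-1,"tx":0,"ty":0,"tz":0,"spin":0},{"jaw":-1,"tx":0,"ty":0,"tz":0,"spin":0}]'
```

```text
time: 14.95
tool_pos: [611.0, 62.9, 57.4]
orientation: [0.0, 0.754, -0.657, -0.0]
wrist_force: [0.6, 0.4, -0.1]
gripper_width: 0.2
time: 15.35
tool_pos: [611.3, 62.9, 49.5]
orientation: [0.0, 0.754, -0.657, -0.0]
wrist_force: [-0.4, -0.0, 0.8]
gripper_width: 0.1
time: 15.65
tool_pos: [611.5, 62.9, 46.7]
orientation: [0.0, 0.754, -0.657, -0.0]
wrist_force: [-0.2, 0.2, -0.5]
gripper_width: 0.1
time: 15.95
tool_pos: [611.5, 62.9, 44.9]
orientation: [0.0, 0.754, -0.657, 0.0]
wrist_force: [-1.0, -0.7, 1.5]
gripper_width: 0.1
```

```bash
python3 - <<'E'
from workcell import r
import cv2
d=r.snapshot("scene");c=d["color"]
cv2.imwrite(f"pics/scene8.png",cv2.resize(c[130:270,180:380],None,fx=4,fy=4,interpolation=cv2.INTER_CUBIC))
E
python3 -m inch '[{"jaw":-1,"tx":0,"ty":0,"tz":-0.01,"spin":0},{"jaw":-1,"tx":0,"ty":0,"tz":0,"spin":0}]'
```

```text
time: 16.2
tool_pos: [611.5, 62.9, 43.7]
orientation: [0.0, 0.754, -0.657, 0.0]
wrist_force: [-3.1, -0.6, 5.8]
gripper_width: 0.1
```

View pics/scene8.png

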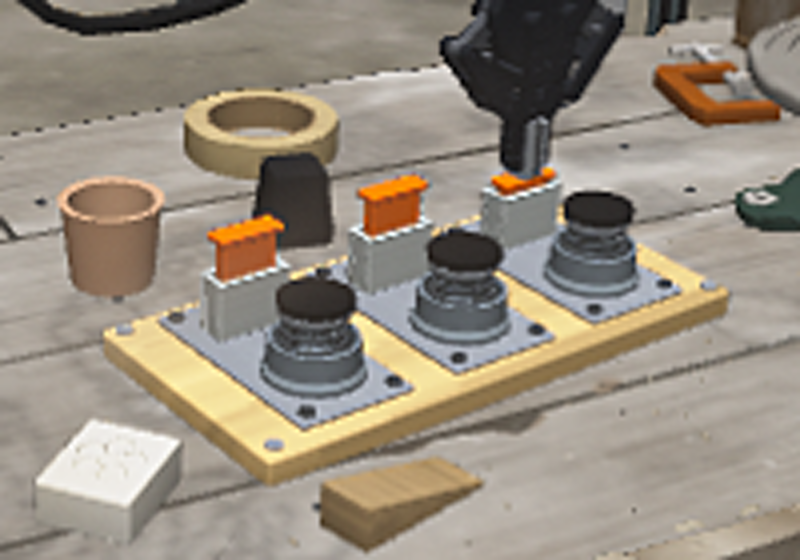

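The right tag is nearly down at (525,180), and the force is rising towards the stop. I'll push a little more until the stop is clear.

```bash
python3 -m inch '[{"jaw":-1,"tx":0,"ty":0,"tz":-0.01,"spin":0},{"jaw":-1,"tx":0,"ty":0,"tz":0,"spin":0},{"jaw":-1,"tx":0,"ty":0,"tz":0,"spin":0}]'
python3 -m inch '[{"jaw":-1,"tx":0,"ty":0,"tz":-0.01,"spin":0},{"jaw":-1,"tx":0,"ty":0,"tz":0,"spin":0},{"jaw":-1,"tx":0,"ty":0,"tz":0,"spin":0}]'
```

```text
time: 16.5
tool_pos: [611.6, 62.9, 43.6]
orientation: [0.0, 0.754, -0.657, 0.001]
wrist_force: [-7.8, -1.1, 16.6]
gripper_width: 0.3
time: 16.8
tool_pos: [611.6, 62.9, 43.4]
orientation: [0.001, 0.754, -0.657, 0.001]
wrist_force: [-11.4, -2.4, 27.5]
gripper_width: 0.1
```

The tag is on its stop: z stays at 43.5 while the force climbs to 27 N. I'll draw straight up and check.

```bash
python3 -m inch '[{"jaw":-1,"tx":0,"ty":0,"tz":0.06,"spin":0},{"jaw":-1,"tx":0,"ty":0,"tz":0.15,"spin":0},{"jaw":-1,"tx":0,"ty":0,"tz":0.2,"spin":0},{"jaw":-1,"tx":0,"ty":0,"tz":0.2,"spin":0},{"jaw":-1,"tx":0,"ty":0,"tz":0.2,"spin":0},{"jaw":-1,"tx":0,"ty":0,"tz":0,"spin":0},{"jaw":-1,"tx":0,"ty":0,"tz":0,"spin":0},{"jaw":-1,"tx":0,"ty":0,"tz":0,"spin":0}]'
python3 - <<'E'
from workcell import r
import cv2
from h import *
d=r.snapshot("scene");c=d["color"];C=cloud(d)
cv2.imwrite(f"pics/scene9.png",cv2.resize(c[130:270,180:380],None,fx=4,fy=4,interpolation=cv2.INTER_CUBIC))
col=c.astype(int);o=(col[...,2]>150)&(col[...,0]<80)&(col[...,1]>60)
for p in ([583,260],[597.5,161.5],[612,63]):
    m=(np.hypot(C[...,0]-p[0],C[...,1]-p[1])<28)&o; z=C[...,2][m]; print(m.sum(),np.percentile(z,[10,50,90]))
E
```

```text
time: 17.6
tool_pos: [610.7, 62.6, 199.3]
orientation: [0.001, 0.754, -0.657, -0.001]
wrist_force: [-0.2, 0.5, 0.4]
gripper_width: 0.2
176 [59.41523178 71.51699893 80.45013238]
154 [58.77920347 70.8140688  80.37288597]
50 [59.80280878 62.00344758 62.45299031]
```

View pics/scene9.png

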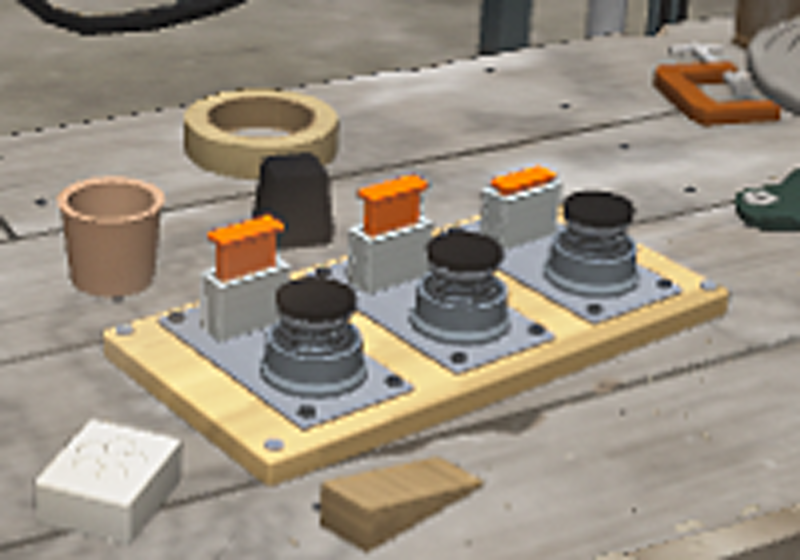

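The right tag sits on its sleeve at (525,180) with its top at z≈62, fully down. The other two tags are up at z≈80, all pads are up, the bystanders have not moved, and the gripper is clear.

```bash
python3 -c "
from workcell import r
print(r.sign_off())"
```

```text
the job is handed in; nothing more can be done
None
```

I pressed the three pads left to right and let each come back up. The right pad was clearly the softest, so I pushed its tag down to the stop, drew clear and handed the job in at about 18 s.

| Pad | Depth pressed | Force |
|---|---|---|
| Left | about 9.5 mm | 12.6 N |
| Middle | about 10 mm | 10.5 N |
| Right | about 10 mm | 4.0 N |

- **Last checks:** in the final scene picture the right tag's top is at about 62 mm and the left and middle tags' tops are at about 80 mm. All three pads are up, and the mould, cup, stopper and wedge stand where they did. The wrist force was about zero with the arm clear.
- **Highest force:** the wrist read about 27 N vertically (about 30 N in all) with the closed fingertips holding the tag against its stop.
- **Disagreement:** the reported tool height with the stated 19 mm fingertip offset put the tips about 40 mm lower than both cameras and the contact force showed. I went by the cameras and the force for every press.

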